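Unload the die, then open the bleed valve two turns

TASK

Lift the pressed ring out of the die cavity and set it down flat in the shallow metal tray, without dropping it. Then work the bleed valve by the revolving handle on its wheel: close it clockwise to its stop, back it off exactly two turns, and finish still gripping the handle there so that you could shut it again at once. Leave the jar, wrench, beaker and bowl alone.

Things in the scene. Friction and masses are not known exactly. Their poses are not given: they have to be found in the camera images.
- ring: pressed white ceramic ring, outer diameter 44 mm, bore 22 mm, 26 mm high, about 60 g, loose. Origin: centre of its underside; z is its axis, upward. At the start it sits upright in the die cavity and stands 12 mm proud of the die's top face
- die: plain steel die block, 110 x 110 x 50 mm high, fixed, with a round open cavity in the middle of its top, 47 mm in diameter and 14 mm deep. Origin: centre of its underside on the bench (cavity floor 36 mm and top face 50 mm above it); z up
- tray: shallow square aluminium tray, 130 x 130 mm outside, 14 mm high, walls 4 mm thick, fixed. Origin: centre of its underside on the bench; its floor is 4 mm above the origin; z up, x and y along its sides
- valve_axis (a point): point on the vertical axis of the valve wheel, at the mid height of the wheel rim (98 mm above the bench), fixed to the white hydraulic unit (200 x 130 mm housing, which together with the steel reservoir behind the wheel stays under 80 mm high). The horizontal dark steel wheel has a rim of 50 mm radius made of 12 mm bar (its top 104 mm above the bench), three spokes and a hub whose top is 106 mm above the bench. Site x points from the wheel to the reservoir, z up
- handle: upright black handle standing on the wheel's rim, 20 mm in diameter, 45 mm long, its axis 50 mm from the wheel's axis. It revolves freely about its own axis, so it can be led round the circle gripped from above, with the gripper kept in one orientation. Origin: centre of its underside, 104 mm above the bench; z along the handle, upward (top 149 mm above the bench)
- handle_mid (a point): point on the handle's axis 25 mm above its underside, 129 mm above the bench: where to grip
- valve (a joint): turning angle of the valve wheel in rad: 0 is closed on the stop, it grows as the valve opens (counter-clockwise seen from above) and counts on over full turns (one turn = 6.283); it starts between about 0.4 and 1.05 turns open and could be opened to 18. The wheel has a stiff stem and stays where it is left; turning takes about 3 N at the handle. The stop is firm; pressing on against it with about 10 N at the handle seats the wheel fully
- jar: bystander: pale lidded jar, 60 mm in diameter, 75 mm high. Origin: centre of its underside
- wrench: bystander: steel wrench lying on the bench. Origin: at its middle, underside
- beaker: bystander: clear open beaker, 68 mm in diameter, 85 mm high. Origin: centre of its underside
- bowl: bystander: white ceramic bowl, 90 mm in diameter, 45 mm high. Origin: centre of its underside
Not all that is in view belongs to the job. What is shaped like the ring but blue is not meant. What is shaped like the part that bears valve_axis but brown is not meant.

How it is judged (in metres and radians):
On the way, in this order (a step that is already met when the one before it is completed fails the run):
1. the ring is lifted out of the die cavity in the gripper (z of ring in the frame of die above 0.055 m and contact force between the fingers and ring above 0.3 N), for 0.1 s.
2. the ring lies flat in the tray, let go and at rest (x of ring in the frame of tray between -0.045 and 0.045 m and y of ring in the frame of tray between -0.045 and 0.045 m and z of ring in the frame of tray below 0.009 m and angle between ring's own z axis and vertical below 0.1 rad and contact force between the fingers and ring below 0.05 N and linear speed of ring below 0.03 m/s), for 0.2 s.
3. the valve is closed to its stop (value of joint valve below 0.05 rad), for 0.1 s.
At the end, for the whole second after the job is handed in: The valve stands two turns (12.566 rad) open from its stop, within 0.26 rad (15 degrees), still, with the fingers gripping the handle (over 2 N, grasp point within 35 mm of the point handle_mid); the ring lies flat on the tray's floor inside its walls, at rest (value of joint valve between 12.306 and 12.826 rad and velocity of joint valve between -0.1 and 0.1 rad/s and contact force between the fingers and handle above 2 N and distance between the grasp point and handle_mid below 0.035 m and x of ring in the frame of tray between -0.045 and 0.045 m and y of ring in the frame of tray between -0.045 and 0.045 m and z of ring in the frame of tray below 0.009 m and angle between ring's own z axis and vertical below 0.1 rad and linear speed of ring below 0.03 m/s); the arm keeps its last pose, push and grip.
It fails at once if the ring is dropped (falls freely more than about 25 mm) (linear speed of ring above 0.7 m/s and contact force between the fingers and ring below 0.01 N).
It fails at once if the jar, wrench, beaker or bowl is moved by more than 20 mm (distance of any of jar, wrench, beaker, bowl from where it was at the start of the episode above 0.02 m).
It also fails if it takes over 72 s, if anything falls off the work surface, if the arm or the gripper's body presses on something with over 40 N, if the wrist force passes 120 N, or if a joint passes its speed limit or range.

ROBOT

A 6-joint arm with a two-finger parallel gripper is mounted at the origin on the work surface. World frame = base frame: x ahead of the robot, y to its left, z up, the work surface at z = 0. Lengths are in mm, angles in rad, forces in N, time in s.
With the tool pointing down it reaches from about 300 to 775 mm from the base axis. Payload 14.6 kg.
Tool frame: the origin (TCP) lies midway between the tips of the shut fingers; the grasp point (between the pads) lies 19 mm behind it (manip.hold_point_z is the distance from the TCP to the grasp point, in mm); z points along the fingers, y is the direction in which the jaws open and shut (so a half turn about z gives the same grasp; the last joint's range is limited). The gripper opens to 94 mm and grips with 3 to 60 N. Pads are 16 mm wide; open, the fingers measure 119 mm over their backs; the gripper's body (75 mm by 177 mm) begins 78 mm behind the grasp point.
Start: joints at [-1.18, 0.3, 1.521, -0, 1.321, -0.067], TCP at [243.078, -493.358, 205.446] pointing down, gripper open.
Joint ranges: [-3.03, 3.03], [-0.79, 2.21], [0.23, 2.52], [-1.04, 4.18], [0, 3.07], [-2.55, 2.55]. Speed limits (rad/s): [2.22, 2.22, 2.57, 3.14, 3.14, 3.14].

INTERFACE

Orientations are given as [roll, pitch, yaw] about the fixed x, y, z axes, in that order (R = Rz(yaw) Ry(pitch) Rx(roll)).
In Python, from cell import manip gives the robot as it stands.
- The arm moves only by the shell command python3 -m crank 'ROWS' [OPENING] [FORCE]. ROWS is JSON, a list of rows, each an object with "offset": the shift along the world's x, y, z in m, a list of three; "spin": the turn about the world's z in degrees. In form: [{"offset": [dx, dy, dz], "spin": spin}, ...]. A call has exactly 8 rows; each row is the pose to reach, as a shift and turn from the pose measured when the call began; what a row does not reach only later rows make up. A row lasts 1/12 s, in which the tool goes at most 41.7 mm and 7.16 degrees, less where a joint would pass 70% of its speed; a pose out of reach is approached as far as the arm can. A call with a gripper value outside its range is refused whole. OPENING is the opening, from 0 (shut) to 1 (fully open), set as the call begins (- or left out, the last holds). The fingers move at their own pace and stop on an object; FORCE is the grip in N (left out, the last holds). Time passes only in rows, so rows that repeat a pose let the fingers close, or fill a call up. It gives the time, the measured TCP pose, the force and the opening at its end, in the units of the state.
- manip.read_state(): the state, without advancing time (a new reading comes with each control period).
- manip.camera(name): name is "side" or "top" or "wrist"; returns a dict with "pixels" (480x640x3 uint8, red, green, blue), "fx", "fy", "cx", "cy" (pixels), "extrinsics" (4x4, takes a point from world to camera coordinates); the wrist camera has in their place "hand_eye" (4x4, takes a point from camera to tool coordinates, whose origin is the TCP and whose axes are the flange's). Camera axes: x right, y down, z forward; pixel columns grow to the right and rows downward; lengths in mm; the calibration is good to about 2 mm. The wrist camera is an equidistant fisheye: a pixel r from the principal point sees the ray r / f radians off the axis. A picture is of the moment at which its call begins: read the wrist's pose just before it. There is no depth.
- manip.sign_off(): hands the job in, once; it reports no verdict.
Trained networks look in a picture, given as the dict that the camera call returned (one of the last four; its "shot" number tells which), for a name from the list of things; names that differ only in an ending like _2 or _b are one class to them, and where a whole thing is asked for, a point or a joint stands for the part that bears it (a point fixed in the world has none). Each returns a list of dicts, best first, with "conf" (0 to 1); they miss things now and then, are a little off and sometimes report something else, mostly with a low value. They report only what shows in the picture. A call takes as long as a camera call. They do not tell look-alikes from the thing itself.
- manip.search_frame(picture, name): "location" ([x, y, z] in mm, in world coordinates, good to about 4 mm: the middle of the surface that is visible of it).
- manip.masks_of(picture, name): "mask" (480x640 bool, what is visible of it).
The state is a dict: "clock": time; "joints": joint angles; "qd": joint speeds; "effort": joint torques, N m; "eef_pos": TCP position; "eef_rot": TCP orientation; "wrist_force": force on the tool from outside, world axes, zero at the start; "moment": the same for the moment, N m; "finger_gap": finger opening in mm.
Only numpy, scipy, OpenCV 4.12 (cv2) and the standard library are available. Lean on these libraries where they do the work, as an engineer would, in place of code of your own. Each camera call takes 0.05 s, during which the arm holds its last target. There are 200 camera calls.

## Working session

There is one attempt and no reset: what is moved stays moved. The work goes in short steps, Python scripts to look and compute and a shell command to move; the robot and the scene stay as the last step left them, time stands still between calls to the robot, and variables do not carry over. Pictures are saved under pics/ and viewed, about 8 in all and at most 12, crops included, and the job is handed in when it is done.

```bash
mkdir -p pics; ls; python3 - <<'E'
from cell import manip
import cv2,numpy as np
s=manip.read_state();print(s)
for c in ["side","top"]:
    p=manip.camera(c);cv2.imwrite(f"pics/{c}0.png",p["pixels"][:,:,::-1])
    print(c,p["fx"],p["fy"],p["cx"],p["cy"],np.round(p["extrinsics"],3).tolist())
    for n in ["ring","die","tray","valve_axis","handle","handle_mid","jar","wrench","beaker","bowl"]:
        try: print(n,[(np.round(d["location"],0).tolist(),round(d["conf"],2)) for d in manip.search_frame(p,n)])
        except Exception as e: print(n,e)
E
```

```text
pics
{'clock': 0.0, 'joints': array([-1.17960808e+00,  3.00450918e-01,  1.52157991e+00, -5.20927066e-06,
        1.32069149e+00, -6.65902646e-02]), 'qd': array([-0.00065244,  0.00071586,  0.00016115,  0.00011071, -0.00048104,
       -0.00021601]), 'effort': array([ 2.43928662e-03, -5.31801689e+01, -3.52733517e+01,  7.08929077e-02,
        2.44234217e-02, -7.37273103e-05]), 'eef_pos': array([ 242.97757737, -493.12859059,  204.89789676]), 'eef_rot': array([-3.14046516e+00, -7.01343775e-05,  4.57779764e-01]), 'wrist_force': array([0.26258875, 0.27407861, 1.03718613]), 'moment': array([-0.03558827,  0.01231231,  0.00169623]), 'finger_gap': 93.6669180162182}
side 450.6293706085218 450.6293706085218 319.97719802000023 241.44581812079866 [[-0.956, -0.292, -0.017, 503.147], [-0.217, 0.746, -0.629, 175.866], [0.197, -0.598, -0.777, 1078.22], [0.0, 0.0, 0.0, 1.0]]
ring [([582.0, 339.0, 24.0], 0.7), ([492.0, 242.0, 62.0], 0.68)]
die [([489.0, 264.0, 51.0], 0.59)]
tray [([545.0, -250.0, 3.0], 0.57)]
valve_axis [([565.0, 43.0, 37.0], 0.83), ([308.0, -195.0, 45.0], 0.79), ([577.0, -515.0, 31.0], 0
[... 444 characters left out ...]
9, 0.017, -0.14, 550.071], [0.14, 0.002, -0.99, 1702.054], [0.0, 0.0, 0.0, 1.0]]
ring [([488.0, 245.0, 57.0], 0.66), ([585.0, 339.0, 24.0], 0.44)]
die [([573.0, -505.0, 21.0], 0.68), ([489.0, 247.0, 50.0], 0.59), ([636.0, 517.0, 44.0], 0.25)]
tray [([543.0, -246.0, 5.0], 0.78)]
valve_axis [([565.0, 20.0, 41.0], 0.84), ([300.0, -213.0, 40.0], 0.59)]
handle [([492.0, -8.0, 148.0], 0.59), ([319.0, -214.0, 146.0], 0.42)]
handle_mid [([768.0, -160.0, 75.0], 0.48), ([491.0, -10.0, 151.0], 0.44)]
jar [([769.0, -164.0, 74.0], 0.74), ([775.0, 168.0, 3.0], 0.41)]
wrench [([777.0, 170.0, 6.0], 0.64), ([562.0, 17.0, 42.0], 0.41)]
beaker [([636.0, 520.0, 40.0], 0.81)]
bowl [([572.0, -506.0, 20.0], 0.59)]
```

View pics/top0.png

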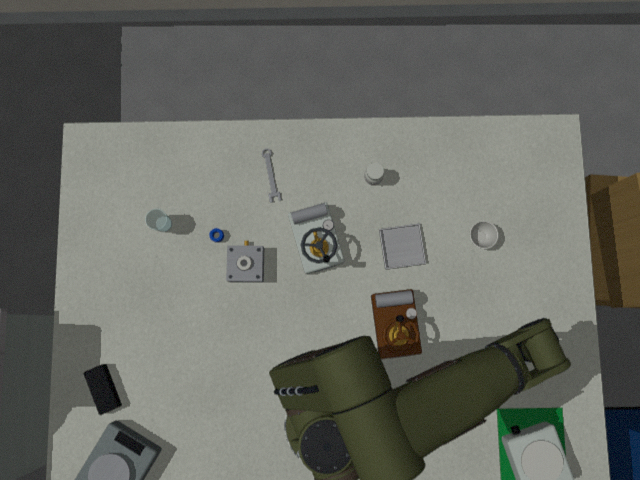

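View pics/side0.png

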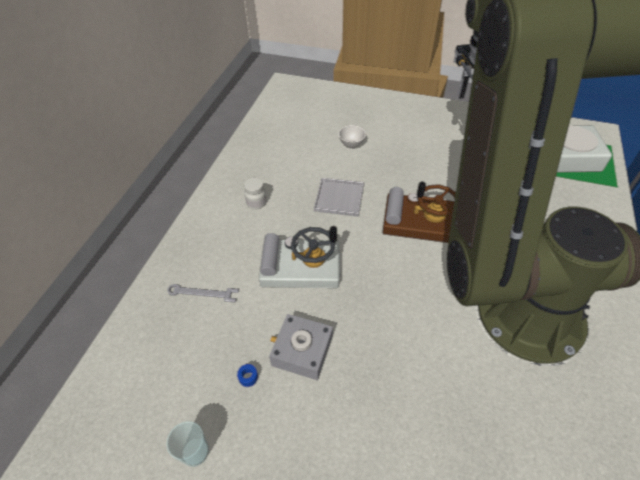

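Candidates: ring is white in the die at top (245,263), while the blue one at (217,235) is the look-alike. The valve is the white unit at top (320,248), while the brown one at (398,330) is the decoy. I'll confirm in an enlarged crop and measure.

```bash
cat > h.py <<'E'
import numpy as np,cv2
from scipy.spatial.transform import Rotation as R
def ray(p,uv,pose=None):
    uv=np.array(uv,float); x=(uv[0]-p["cx"])/p["fx"];y=(uv[1]-p["cy"])/p["fy"]
    if "hand_eye" in p:
        r=np.hypot(x,y)+1e-12; d=np.array([np.sin(r)*x/r,np.sin(r)*y/r,np.cos(r)])
        H=np.array(p["hand_eye"]); A=R.from_euler('xyz',pose[1]).as_matrix()
        return A@H[:3,3]+pose[0], A@H[:3,:3]@d
    E=np.array(p["extrinsics"]); return -E[:3,:3].T@E[:3,3], E[:3,:3].T@np.array([x,y,1])
def at(p,uv,z,pose=None):
    o,d=ray(p,uv,pose); return np.round(o+d*(z-o[2])/d[2],1)
def proj(p,X):
    E=np.array(p["extrinsics"]); c=E[:3,:3]@np.array(X)+E[:3,3]
    return c[0]/c[2]*p["fx"]+p["cx"],c[1]/c[2]*p["fy"]+p["cy"]
def mc(m):
    v,u=np.nonzero(m); return (round(u.mean(),1),round(v.mean(),1),len(u),(u.min(),u.max(),v.min(),v.max()))
E
python3 - <<'E'
from h import *
from cell import manip
p=manip.camera("top");im=p["pixels"][:,:,::-1]
cv2.imwrite("pics/crop0.png",cv2.resize(im[195:295,220:420],None,fx=4,fy=4,interpolation=cv2.INTER_CUBIC))
for n,z in [("ring",62),("die",50),("tray",8),("handle",149)]:
    for d in manip.masks_of(p,n)[:3]:
        m=mc(d["mask"]);print(n,round(d["conf"],2),m,at(p,m[:2],z))
q=manip.camera("side")
for n,z in [("ring",62),("handle",129),("tray",8)]:
    for d in manip.masks_of(q,n)[:3]:
        m=mc(d["mask"]);print(n,round(d["conf"],2),m,at(q,m[:2],z))
E
```

```text
ring 0.73 (np.float64(215.9), np.float64(234.8), 106, (np.int64(210), np.int64(222), np.int64(229), np.int64(241))) [581.9 331.2  62. ]
ring 0.54 (np.float64(243.9), np.float64(263.1), 156, (np.int64(237), np.int64(251), np.int64(256), np.int64(270))) [492.7 244.6  62. ]
die 0.97 (np.float64(244.7), np.float64(263.4), 1189, (np.int64(226), np.int64(263), np.int64(242), np.int64(282))) [493.1 243.9  50. ]
tray 0.9 (np.float64(401.7), np.float64(246.1), 1647, (np.int64(379), np.int64(425), np.int64(225), np.int64(267))) [ 544.  -247.3    8. ]
ring 0.9 (np.float64(300.5), np.float64(339.8), 363, (np.int64(291), np.int64(310), np.int64(329), np.int64(350))) [493.9 246.8  62. ]
ring 0.7 (np.float64(247.0), np.float64(375.1), 358, (np.int64(237), np.int64(257), np.int64(364), np.int64(386))) [574.6 354.   62. ]
handle 0.65 (np.float64(420.0), np.float64(190.0), 103, (np.int64(416), np.int64(424), np.int64(182), np.int64(197))) [ 318.  -212.9  129. ]
handle 0.5 (np.float64(332.5), np.float64(234.0), 120, (np.int64(329), np.int64(336), np.int64(226), np.int64(242))) [494.7  -6.8 129. ]
tray 0.86 (np.float64(337.9), np.float64(196.7), 1506, (np.int64(313), np.int64(361), np.int64(178), np.int64(215))) [ 546.3 -246.3    8. ]
```

View pics/crop0.png

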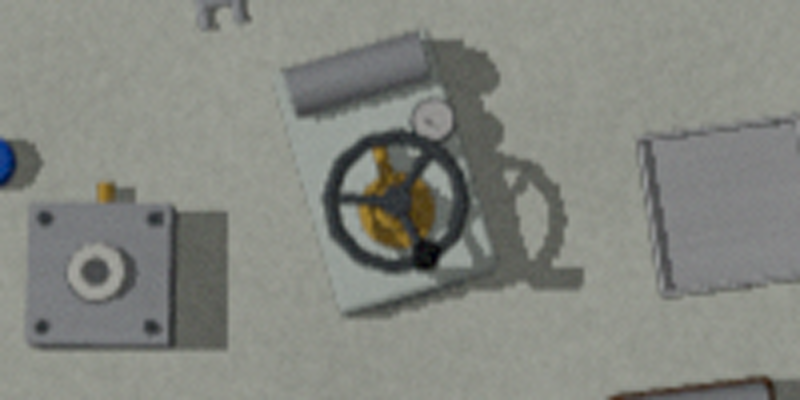

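The crop confirms it: a white ring with a dark bore in the die at crop (97,271), i.e. (244,263). The dark wheel is on the white unit, hub at (319.3,245), with a black handle at (326.8,258.5). I'm moving over the ring with jaws along y.

```bash
python3 -m crank '[{"offset":[0.01,0.03,0],"spin":-4},{"offset":[0.02,0.06,0],"spin":-10},{"offset":[0.033,0.098,0],"spin":-16},{"offset":[0.046,0.136,0],"spin":-22},{"offset":[0.059,0.174,0],"spin":-26.2},{"offset":[0.072,0.212,0],"spin":-26.2},{"offset":[0.085,0.25,0],"spin":-26.2},{"offset":[0.098,0.288,0],"spin":-26.2}]' 1 25
python3 -m crank '[{"offset":[0.012,0.036,0],"spin":0},{"offset":[0.024,0.072,0],"spin":0},{"offset":[0.036,0.108,0],"spin":0},{"offset":[0.048,0.144,0],"spin":0},{"offset":[0.06,0.18,0],"spin":0},{"offset":[0.072,0.216,0],"spin":0},{"offset":[0.084,0.25,0],"spin":0},{"offset":[0.094,0.28,0],"spin":0}]'
python3 - <<'E'
from cell import manip;s=manip.read_state();print(s["eef_pos"],s["eef_rot"],s["joints"])
E
```

```text
clock: 2.22
eef_pos: [341.2, -203.6, 205.7]
eef_rot: [3.141, -0.001, 0.0]
wrist_force: [0.9, -0.8, -0.1]
finger_gap: 93.9
clock: 2.88
eef_pos: [435.5, 78.8, 205.8]
eef_rot: [3.141, -0.001, 0.001]
wrist_force: [-0.6, -0.9, 0.1]
finger_gap: 94.1
[435.48894889  78.75292688 205.83104905] [ 3.14135912e+00 -1.14921649e-03  8.31807282e-04] [ 9.63177191e-02  5.67546528e-02  1.80666901e+00 -3.57344890e-04
  1.27704729e+00  1.66638565e+00]
```

```bash
python3 -m crank '[{"offset":[0.012,0.034,0],"spin":0},{"offset":[0.024,0.068,0],"spin":0},{"offset":[0.036,0.102,-0.01],"spin":0},{"offset":[0.047,0.136,-0.025],"spin":0},{"offset":[0.055,0.16,-0.04],"spin":0},{"offset":[0.058,0.167,-0.05],"spin":0},{"offset":[0.058,0.167,-0.055],"spin":0},{"offset":[0.058,0.167,-0.055],"spin":0}]'
python3 - <<'E'
from h import *
from cell import manip;s=manip.read_state();P=(s["eef_pos"],s["eef_rot"])
p=manip.camera("wrist");cv2.imwrite("pics/w1.png",p["pixels"][:,:,::-1])
print(P,p["fx"],p["cx"],p["cy"],np.round(p["hand_eye"],2).tolist())
for n,z in [("ring",62),("die",50)]:
    for d in manip.masks_of(p,n)[:2]:
        m=mc(d["mask"]);print(n,round(d["conf"],2),m,at(p,m[:2],z,P))
E
```

```text
clock: 3.55
eef_pos: [492.9, 245.0, 149.7]
eef_rot: [3.14, 0.001, 0.001]
wrist_force: [0.2, -0.4, -0.2]
finger_gap: 93.9
(array([492.89273565, 244.97843203, 149.70097135]), array([3.14030594e+00, 8.75264574e-04, 1.02160950e-03])) 371.64829954431775 323.2970662022042 233.51582611466114 [[-0.0, -0.97, -0.26, 75.78], [1.0, -0.0, -0.0, 0.45], [0.0, -0.26, 0.97, -179.15], [0.0, 0.0, 0.0, 1.0]]
ring 0.94 (np.float64(324.2), np.float64(232.9), 2330, (np.int64(295), np.int64(352), np.int64(202), np.int64(263))) [496.9 244.1  62. ]
ring 0.57 (np.float64(214.3), np.float64(114.8), 1927, (np.int64(188), np.int64(242), np.int64(89), np.int64(139))) [585.8 324.1  62. ]
die 0.58 (np.float64(324.2), np.float64(223.3), 17347, (np.int64(253), np.int64(397), np.int64(135), np.int64(297))) [501.3 244.1  50. ]
```

View pics/w1.png

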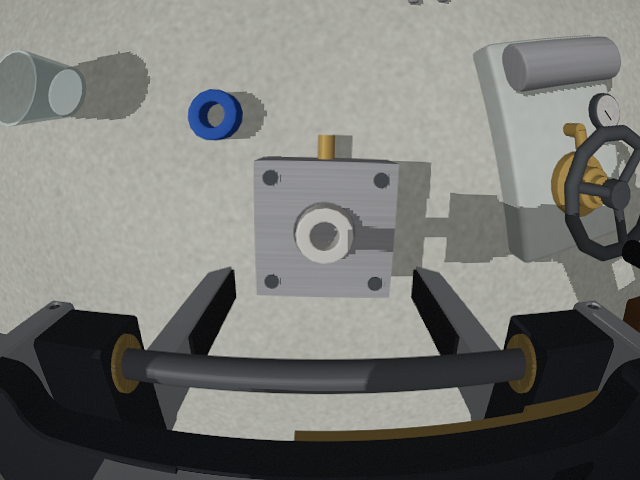

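The wrist view shows the white ring in the cavity at (324,235) with its bore, straight between the fingers, and the blue one at (215,114). My estimate is x 494.5, y 244.5. Descending and gripping.

```bash
python3 -m crank '[{"offset":[0.001,0,-0.015],"spin":0},{"offset":[0.0015,0,-0.035],"spin":0},{"offset":[0.0015,0,-0.055],"spin":0},{"offset":[0.0015,0,-0.072],"spin":0},{"offset":[0.0015,0,-0.085],"spin":0},{"offset":[0.0015,0,-0.092],"spin":0},{"offset":[0.0015,0,-0.096],"spin":0},{"offset":[0.0015,0,-0.096],"spin":0}]' 0.85 25
python3 -m crank '[{"offset":[0,0,0],"spin":0},{"offset":[0,0,0],"spin":0},{"offset":[0,0,0],"spin":0},{"offset":[0,0,0],"spin":0},{"offset":[0,0,0],"spin":0},{"offset":[0,0,0],"spin":0},{"offset":[0,0,0],"spin":0},{"offset":[0,0,0],"spin":0}]' 0 25
```

```text
clock: 4.37
eef_pos: [495.4, 244.3, 56.2]
eef_rot: [-3.141, -0.003, -0.001]
wrist_force: [-0.1, -0.3, -0.7]
finger_gap: 79.8
clock: 5.03
eef_pos: [495.5, 244.4, 56.3]
eef_rot: [-3.141, -0.003, -0.001]
wrist_force: [-0.3, -0.0, 2.0]
finger_gap: 42.8
```

```bash
python3 -m crank '[{"offset":[0,0,0],"spin":0},{"offset":[0,0,0],"spin":0},{"offset":[0,0,0],"spin":0},{"offset":[0,0,-0.001],"spin":0},{"offset":[0,0,-0.002],"spin":0},{"offset":[0,0,-0.003],"spin":0},{"offset":[0,0,-0.003],"spin":0},{"offset":[0,0,-0.003],"spin":0}]' 0.6 25
python3 -m crank '[{"offset":[0,0,0],"spin":0},{"offset":[0,0,0],"spin":0},{"offset":[0,0,0],"spin":0},{"offset":[0,0,0],"spin":0},{"offset":[0,0,0],"spin":0},{"offset":[0,0,0],"spin":0},{"offset":[0,0,0],"spin":0},{"offset":[0,0,0],"spin":0}]' 0 25
python3 -m crank '[{"offset":[0,0,0.003],"spin":0},{"offset":[0,0,0.008],"spin":0},{"offset":[0,0,0.014],"spin":0},{"offset":[0,0,0.022],"spin":0},{"offset":[0,0,0.032],"spin":0},{"offset":[0,0,0.042],"spin":0},{"offset":[0,0,0.05],"spin":0},{"offset":[0,0,0.052],"spin":0}]'
python3 - <<'E'
from h import *
from cell import manip
p=manip.camera("wrist");cv2.imwrite("pics/w2.png",p["pixels"][80:400,100:560,::-1])
E
```

```text
clock: 5.7
eef_pos: [495.4, 244.3, 53.2]
eef_rot: [-3.141, -0.003, -0.001]
wrist_force: [0.7, 0.2, -0.7]
finger_gap: 56.2
clock: 6.37
eef_pos: [495.5, 244.3, 53.2]
eef_rot: [-3.141, -0.003, -0.001]
wrist_force: [-0.1, 0.6, -0.3]
finger_gap: 42.7
clock: 7.03
eef_pos: [496.1, 244.6, 107.3]
eef_rot: [-3.14, -0.005, -0.001]
wrist_force: [0.4, 0.1, -0.8]
finger_gap: 43.3
```

View pics/w2.png

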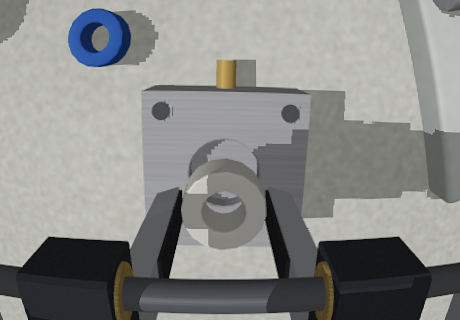

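The picture shows the ring held level between the pads at crop (222,205), clear of the cavity. Carrying it high over the valve to the tray, around (545.5,-247).

```bash
python3 -m crank '[{"offset":[0,-0.005,0.015],"spin":0},{"offset":[0.002,-0.018,0.035],"spin":0},{"offset":[0.005,-0.04,0.055],"spin":0},{"offset":[0.008,-0.068,0.072],"spin":0},{"offset":[0.011,-0.1,0.083],"spin":0},{"offset":[0.014,-0.132,0.088],"spin":0},{"offset":[0.017,-0.164,0.09],"spin":0},{"offset":[0.02,-0.196,0.09],"spin":0}]'
python3 -m crank '[{"offset":[0.003,-0.032,0],"spin":0},{"offset":[0.006,-0.064,0],"spin":0},{"offset":[0.01,-0.096,0],"spin":0},{"offset":[0.014,-0.128,0],"spin":0},{"offset":[0.017,-0.16,0],"spin":0},{"offset":[0.02,-0.19,0],"spin":0},{"offset":[0.023,-0.215,0],"spin":0},{"offset":[0.026,-0.235,-0.01],"spin":0}]'
```

```text
clock: 7.75
eef_pos: [515.9, 47.1, 197.2]
eef_rot: [-3.141, -0.005, -0.001]
wrist_force: [-0.0, -0.1, -1.1]
finger_gap: 43.1
clock: 8.42
eef_pos: [542.3, -190.2, 188.3]
eef_rot: [-3.141, -0.007, -0.002]
wrist_force: [0.4, -0.2, -0.5]
finger_gap: 43.4
```

```bash
python3 -m crank '[{"offset":[0.001,-0.02,-0.003],"spin":0},{"offset":[0.003,-0.038,-0.012],"spin":0},{"offset":[0.0035,-0.05,-0.03],"spin":0},{"offset":[0.0035,-0.056,-0.055],"spin":0},{"offset":[0.0035,-0.057,-0.08],"spin":0},{"offset":[0.0035,-0.057,-0.105],"spin":0},{"offset":[0.0035,-0.057,-0.125],"spin":0},{"offset":[0.0035,-0.057,-0.135],"spin":0}]'
python3 - <<'E'
from h import *
from cell import manip;s=manip.read_state();P=(s["eef_pos"],s["eef_rot"])
p=manip.camera("wrist");cv2.imwrite("pics/w3.png",p["pixels"][:,:,::-1]);print(P)
for d in manip.masks_of(p,"tray")[:2]:
    m=mc(d["mask"]);print(round(d["conf"],2),m,at(p,m[:2],8,P))
E
```

```text
clock: 9.08
eef_pos: [544.5, -246.6, 50.2]
eef_rot: [-3.14, -0.004, -0.002]
wrist_force: [0.1, -0.0, -0.2]
finger_gap: 43.4
(array([ 544.48612255, -246.64659693,   50.18617939]), array([-3.13955145e+00, -3.64475021e-03, -2.08976334e-03]))
0.86 (np.float64(329.4), np.float64(229.6), 28533, (np.int64(209), np.int64(433), np.int64(144), np.int64(356))) [ 563.  -250.5    8. ]
```

View pics/w3.png

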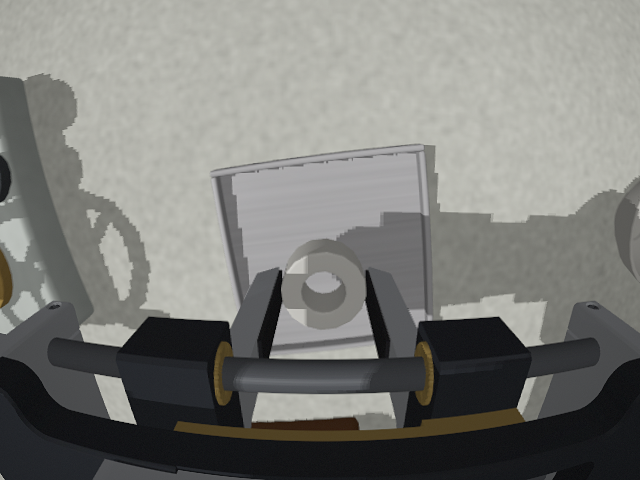

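```bash
python3 -c "
from h import *
from cell import manip
p=manip.camera('wrist');s=manip.read_state();P=(s['eef_pos'],s['eef_rot'])
for uv in [(215,172),(433,146),(325,347),(432,318),(240,310)]: print(uv,at(p,uv,14,P))
"
python3 -m crank '[{"offset":[0,0,-0.004],"spin":0},{"offset":[0,0,-0.01],"spin":0},{"offset":[0,0,-0.016],"spin":0},{"offset":[0,0,-0.021],"spin":0},{"offset":[0,0,-0.024],"spin":0},{"offset":[0,0,-0.026],"spin":0},{"offset":[0,0,-0.027],"spin":0},{"offset":[0,0,-0.0275],"spin":0}]'
```

```text
(215, 172) [ 601.3 -181.8   14. ]
(433, 146) [ 616.9 -313.3   14. ]
(325, 347) [ 482.2 -248.3   14. ]
(432, 318) [ 503.  -321.2   14. ]
(240, 310) [ 510.1 -191.7   14. ]
clock: 9.9
eef_pos: [545.7, -247.2, 25.7]
eef_rot: [-3.141, -0.007, -0.002]
wrist_force: [-0.2, 0.2, -1.1]
finger_gap: 42.8
```

The tray edges at (322,160) and (325,347) give a tray centre of (546,-248), so we are centred. Lowering the last millimetres.

```bash
python3 -m crank '[{"offset":[0,0,-0.001],"spin":0},{"offset":[0,0,-0.002],"spin":0},{"offset":[0,0,-0.003],"spin":0},{"offset":[0,0,-0.004],"spin":0},{"offset":[0,0,-0.0045],"spin":0},{"offset":[0,0,-0.005],"spin":0},{"offset":[0,0,-0.005],"spin":0},{"offset":[0,0,-0.005],"spin":0}]'
```

```text
clock: 10.57
eef_pos: [545.8, -247.2, 21.2]
eef_rot: [-3.141, -0.007, -0.002]
wrist_force: [-2.3, 0.6, 6.8]
finger_gap: 43.0
```

Touchdown at 6.8 N. Releasing and rising.

```bash
python3 -m crank '[{"offset":[0,0,0],"spin":0},{"offset":[0,0,0],"spin":0},{"offset":[0,0,0],"spin":0},{"offset":[0,0,0],"spin":0},{"offset":[0,0,0],"spin":0},{"offset":[0,0,0],"spin":0},{"offset":[0,0,0],"spin":0},{"offset":[0,0,0],"spin":0}]' 0.75 25
python3 -m crank '[{"offset":[0,0,0.005],"spin":0},{"offset":[0,0,0.02],"spin":0},{"offset":[0,0,0.04],"spin":0},{"offset":[0,0,0.065],"spin":0},{"offset":[0,0,0.095],"spin":0},{"offset":[0,0,0.13],"spin":0},{"offset":[0,0,0.165],"spin":0},{"offset":[0,0,0.195],"spin":0}]'
python3 -m crank '[{"offset":[0,0.025,0],"spin":0},{"offset":[0,0.06,0],"spin":0},{"offset":[-0.005,0.095,0],"spin":0},{"offset":[-0.015,0.13,0],"spin":0},{"offset":[-0.025,0.165,0],"spin":0},{"offset":[-0.035,0.195,0],"spin":0},{"offset":[-0.045,0.22,0],"spin":0},{"offset":[-0.05,0.235,0],"spin":0}]' 
python3 - <<'E'
from h import *
from cell import manip;s=manip.read_state();P=(s["eef_pos"],s["eef_rot"])
p=manip.camera("wrist");cv2.imwrite("pics/w4.png",p["pixels"][:,:,::-1]);print(P)
for n,z in [("ring",30),("handle",149)]:
  for d in manip.masks_of(p,n)[:2]:
    m=mc(d["mask"]);print(n,round(d["conf"],2),m,at(p,m[:2],z,P))
E
```

```text
clock: 11.23
eef_pos: [545.8, -247.2, 21.2]
eef_rot: [-3.141, -0.007, -0.002]
wrist_force: [0.4, -0.3, -0.1]
finger_gap: 70.3
clock: 11.9
eef_pos: [545.8, -247.1, 219.2]
eef_rot: [3.141, -0.008, -0.002]
wrist_force: [-0.9, -0.6, -0.0]
finger_gap: 70.8
clock: 12.57
eef_pos: [494.7, -9.9, 219.9]
eef_rot: [3.141, -0.009, -0.0]
wrist_force: [0.6, -1.0, 0.6]
finger_gap: 70.3
(array([494.70985276,  -9.92163365, 219.85679281]), array([ 3.14139721e+00, -8.90514760e-03, -3.15561809e-04]))
ring 0.96 (np.float64(530.6), np.float64(169.4), 1165, (np.int64(511), np.int64(550), np.int64(152), np.int64(189))) [ 545.6 -239.3   30. ]
ring 0.65 (np.float64(47.5), np.float64(140.8), 1018, (np.int64(31), np.int64(65), np.int64(124), np.int64(158))) [588.3 323.1  30. ]
handle 0.8 (np.float64(321.3), np.float64(239.3), 838, (np.int64(308), np.int64(334), np.int64(220), np.int64(257))) [499.3  -8.6 149. ]
```

View pics/w4.png

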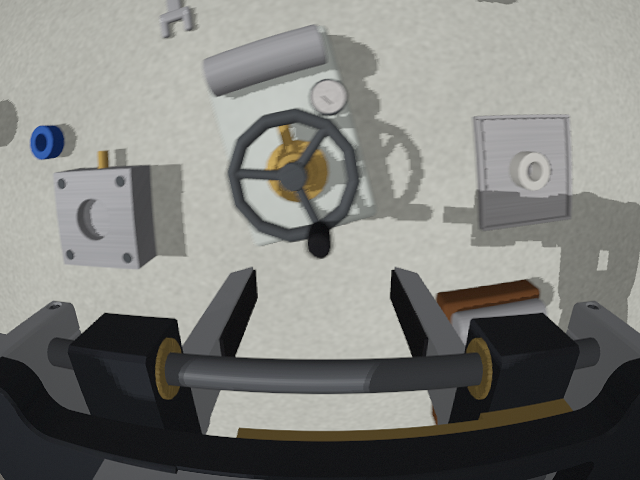

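The ring lies in the tray at (531,169). The wheel hub is at (291,176), and the handle runs from its base near (317,229) to its top near (320,246).

```bash
python3 - <<'E'
from h import *
from cell import manip
p=manip.camera("wrist");s=manip.read_state();P=(s["eef_pos"],s["eef_rot"])
print("hub",at(p,(291,176),106,P)); print("htop",at(p,(320,246),149,P),"hbase",at(p,(317,230),104,P),"mid",at(p,(321.3,239.3),127,P))
for uv in [(227,178),(360,174),(297,108),(286,243)]: print("rim",uv,at(p,uv,102,P))
m=manip.masks_of(p,"handle")[0]["mask"];im=p["pixels"].astype(int)
g=p["pixels"].max(2);print(im[225:262:4,320].tolist())
t=manip.camera("top")
print("top hub",at(t,(319.25,245),106),"htop",at(t,(326.75,258.5),149))
q=manip.camera("side");print([ (d["location"],d["conf"]) for d in manip.search_frame(q,"handle_mid")][:2])
dark=(p["pixels"].max(2)<75).astype(np.uint8)*255
sub=p["pixels"][90:270,210:380,::-1]; cv2.imwrite("pics/w5.png",cv2.resize(sub,None,fx=3,fy=3))
E
```

```text
hub [540.7  13.  106. ]
htop [495.7 -10.2 149. ] hbase [496.   -7.3 104. ] mid [494.5 -11.  127. ]
rim (227, 178) [539.7  66.4 102. ]
rim (360, 174) [541.9 -42.  102. ]
rim (297, 108) [594.9   8.1 102. ]
rim (286, 243) [484.4  18.7 102. ]
[[15, 16, 18], [12, 14, 14], [18, 17, 19], [29, 28, 30], [29, 28, 30], [28, 29, 31], [27, 27, 31], [30, 29, 32], [23, 24, 25], [190, 190, 182]]
top hub [538.4  12.8 106. ] htop [492.4  -8.8 149. ]
[([495.6, -1.4, 135.0], 0.58), ([317.5, -209.1, 132.9], 0.52)]
```

View pics/w5.png

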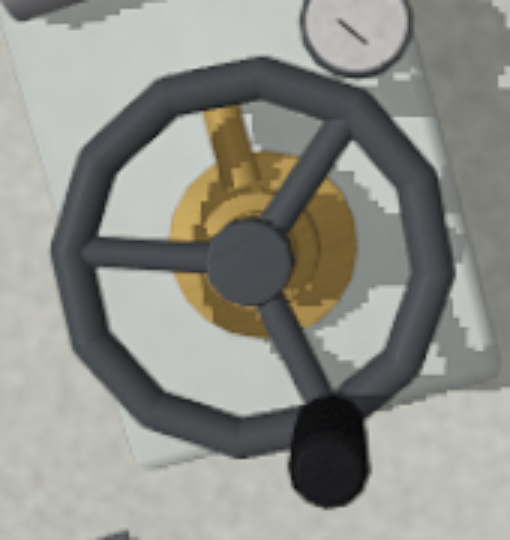

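Hub and rim fit give a wheel centre of (540,12), with the handle at (495.5,-10), r=49.6. The handle is already under the TCP, so I'm going down to TCP z≈111 and gripping.

```bash
python3 -m crank '[{"offset":[0.0005,0,-0.015],"spin":0},{"offset":[0.0005,0,-0.035],"spin":0},{"offset":[0.0005,0,-0.055],"spin":0},{"offset":[0.0005,0,-0.075],"spin":0},{"offset":[0.0005,0,-0.092],"spin":0},{"offset":[0.0005,0,-0.103],"spin":0},{"offset":[0.0005,0,-0.108],"spin":0},{"offset":[0.0005,0,-0.109],"spin":0}]' 0.7 35
python3 -m crank '[{"offset":[0,0,0],"spin":0},{"offset":[0,0,0],"spin":0},{"offset":[0,0,0],"spin":0},{"offset":[0,0,0],"spin":0},{"offset":[0,0,0],"spin":0},{"offset":[0,0,0],"spin":0},{"offset":[0,0,0],"spin":0},{"offset":[0,0,0],"spin":0}]' 0 35
```

```text
clock: 13.63
eef_pos: [496.3, -13.3, 109.5]
eef_rot: [3.141, -0.007, -0.003]
wrist_force: [-0.5, -0.2, -0.2]
finger_gap: 65.7
clock: 14.3
eef_pos: [496.6, -13.1, 109.8]
eef_rot: [3.142, -0.008, -0.003]
wrist_force: [1.1, 2.8, 2.2]
finger_gap: 19.7
```

```bash
cat > arc.py <<'E'
import sys
from h import *
from cell import manip
cx,cy,da=map(float,sys.argv[1:4])   # centre mm, total degrees
s=manip.read_state();x=s["eef_pos"];d=x[:2]-[cx,cy]
a=np.degrees(np.arctan2(d[1],d[0]));print("r",np.hypot(*d),"ang",a%360,"F",np.round(s["wrist_force"],1))
for k in range(1,9):
    t=np.radians(a+da*k/8); print(np.round((np.array([cx,cy])+50*np.array([np.cos(t),np.sin(t)])-x[:2])/1000,4).tolist())
E
python3 arc.py 540 12 -60
```

```text
r 50.13665902707911 ang 210.03402029955882 F [1.1 2.8 2.2]
[-0.0028, 0.0059]
[-0.0049, 0.0121]
[-0.0062, 0.0185]
[-0.0066, 0.0251]
[-0.0062, 0.0316]
[-0.0049, 0.038]
[-0.0028, 0.0442]
[0.0001, 0.0501]
```

```bash
python3 -m crank '[{"offset":[-0.0028,0.006,0],"spin":0},{"offset":[-0.005,0.012,0],"spin":0},{"offset":[-0.006,0.0185,0],"spin":0},{"offset":[-0.0066,0.025,0],"spin":0},{"offset":[-0.006,0.0316,0],"spin":0},{"offset":[-0.005,0.038,0],"spin":0},{"offset":[-0.0028,0.044,0],"spin":0},{"offset":[0,0.05,0],"spin":0}]'; python3 arc.py 540 12 -90
```

```text
clock: 14.97
eef_pos: [495.6, 37.9, 109.8]
eef_rot: [-3.141, -0.006, -0.003]
wrist_force: [-4.4, -1.0, 4.7]
finger_gap: 19.1
r 51.36606902699273 ang 149.73876274404788 F [-4.4 -1.   4.7]
[0.0069, 0.0073]
[0.0141, 0.0139]
[0.0225, 0.0191]
[0.0316, 0.0225]
[0.0413, 0.024]
[0.0511, 0.0237]
[0.0607, 0.0214]
[0.0696, 0.0173]
```

```bash
python3 -m crank '[{"offset":[0.007,0.0073,0],"spin":0},{"offset":[0.014,0.014,0],"spin":0},{"offset":[0.0225,0.019,0],"spin":0},{"offset":[0.0316,0.0225,0],"spin":0},{"offset":[0.0413,0.024,0],"spin":0},{"offset":[0.051,0.0237,0],"spin":0},{"offset":[0.0607,0.0214,0],"spin":0},{"offset":[0.0696,0.0173,0],"spin":0}]'; python3 arc.py 540 12 -60
```

```text
clock: 15.63
eef_pos: [565.0, 56.2, 109.7]
eef_rot: [-3.141, -0.004, -0.002]
wrist_force: [-6.7, -3.2, 4.9]
finger_gap: 19.3
r 50.79755862218251 ang 60.48217877288623 F [-6.7 -3.2  4.9]
[0.0051, -0.0043]
[0.01, -0.0086]
[0.0144, -0.0134]
[0.0181, -0.0188]
[0.021, -0.0247]
[0.0232, -0.0309]
[0.0245, -0.0373]
[0.025, -0.0438]
```

```bash
python3 arc.py 538.5 11.5 -60
```

```text
r 51.982488583167516 ang 59.31490218667866 F [-6.7 -3.2  4.9]
[0.0044, -0.0054]
[0.0092, -0.0098]
[0.0135, -0.0147]
[0.0171, -0.0202]
[0.0199, -0.0261]
[0.0219, -0.0323]
[0.0231, -0.0388]
[0.0235, -0.0453]
```

```bash
python3 -m crank '[{"offset":[0.0044,-0.0054,0],"spin":0},{"offset":[0.0092,-0.0098,0],"spin":0},{"offset":[0.0135,-0.0147,0],"spin":0},{"offset":[0.017,-0.02,0],"spin":0},{"offset":[0.02,-0.026,0],"spin":0},{"offset":[0.022,-0.0323,0],"spin":0},{"offset":[0.023,-0.0388,0],"spin":0},{"offset":[0.0235,-0.0453,0],"spin":0}]'; python3 arc.py 538.5 11.5 -60
```

```text
clock: 16.3
eef_pos: [588.2, 20.5, 109.8]
eef_rot: [-3.126, -0.004, 0.0]
wrist_force: [-0.7, 70.2, 3.4]
finger_gap: 28.6
r 50.49113519177379 ang 10.278995977514972 F [-0.7 70.2  3.4]
[0.0003, -0.0066]
[0.0001, -0.0131]
[-0.0008, -0.0196]
[-0.0026, -0.0259]
[-0.0052, -0.0319]
[-0.0086, -0.0375]
[-0.0127, -0.0426]
[-0.0174, -0.0472]
```

The stop was met at about 15°, roughly 0.55 turn from the start, but hard: 70 N and one finger was pushed open. Easing back.

```bash
python3 -m crank '[{"offset":[0,0.001,0],"spin":0},{"offset":[0,0.002,0],"spin":0},{"offset":[0,0.003,0],"spin":0},{"offset":[0,0.0035,0],"spin":0},{"offset":[0,0.004,0],"spin":0},{"offset":[0,0.004,0],"spin":0},{"offset":[0,0.004,0],"spin":0},{"offset":[0,0.004,0],"spin":0}]'; python3 arc.py 538.5 11.5 -60
```

```text
clock: 16.97
eef_pos: [587.8, 26.6, 109.7]
eef_rot: [-3.123, -0.004, 0.001]
wrist_force: [-0.3, 9.8, 0.6]
finger_gap: 19.0
r 51.575925846344475 ang 17.005368619906765 F [-0.3  9.8  0.6]
[-0.0, -0.0068]
[0.0006, -0.0133]
[0.0004, -0.0199]
[-0.0006, -0.0263]
[-0.0025, -0.0326]
[-0.0052, -0.0386]
[-0.0086, -0.0441]
[-0.0128, -0.0492]
```

```bash
python3 -m crank '[{"offset":[0,-0.0005,0],"spin":0},{"offset":[0,-0.001,0],"spin":0},{"offset":[0,-0.001,0],"spin":0},{"offset":[0,-0.001,0],"spin":0},{"offset":[0,-0.001,0],"spin":0},{"offset":[0,-0.001,0],"spin":0},{"offset":[0,-0.001,0],"spin":0},{"offset":[0,-0.001,0],"spin":0}]'; python3 arc.py 538.5 11.5 80
python3 - <<'E'
from h import *
from cell import manip;s=manip.read_state();P=(s["eef_pos"],s["eef_rot"])
p=manip.camera("wrist");cv2.imwrite("pics/w6.png",p["pixels"][:,:,::-1]);print(P)
E
```

```text
clock: 17.63
eef_pos: [587.8, 26.6, 109.7]
eef_rot: [-3.122, -0.004, 0.001]
wrist_force: [0.9, 7.7, 0.2]
finger_gap: 19.2
r 51.5552142011155 ang 17.06470129084021 F [0.9 7.7 0.2]
[-0.0048, 0.0076]
[-0.0094, 0.015]
[-0.0152, 0.0215]
[-0.0221, 0.0268]
[-0.0298, 0.0309]
[-0.0381, 0.0336]
[-0.0467, 0.0348]
[-0.0554, 0.0345]
(array([587.78544359,  26.62895111, 109.6934734 ]), array([-3.12198760e+00, -4.25171789e-03,  1.40758828e-03]))
```

View pics/w6.png

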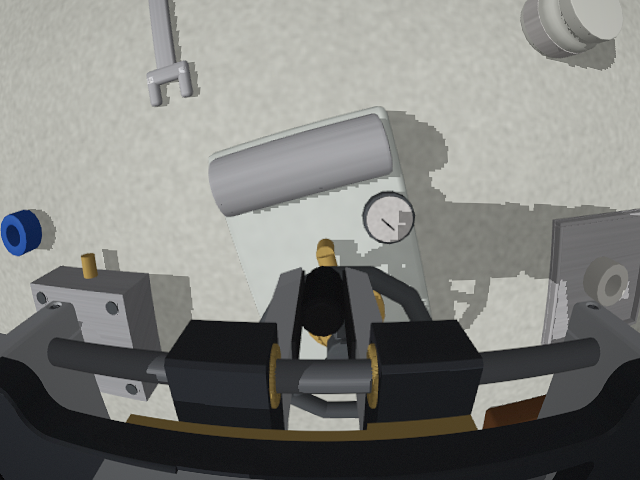

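The view shows the handle gripped at (322,300), with its radius pointing toward the reservoir, and the ring still flat in the tray at (605,285). A firmer seating push comes next, then I open.

```bash
python3 -m crank '[{"offset":[0,-0.001,0],"spin":0},{"offset":[0,-0.002,0],"spin":0},{"offset":[0,-0.003,0],"spin":0},{"offset":[0,-0.003,0],"spin":0},{"offset":[0,-0.003,0],"spin":0},{"offset":[0,-0.003,0],"spin":0},{"offset":[0,-0.003,0],"spin":0},{"offset":[0,-0.003,0],"spin":0}]'; python3 arc.py 538.5 11.5 80
```

```text
clock: 18.35
eef_pos: [587.8, 26.4, 109.7]
eef_rot: [-3.118, -0.005, 0.002]
wrist_force: [1.7, 19.1, 1.2]
finger_gap: 19.4
r 51.47243434744908 ang 16.846079343161712 F [ 1.7 19.1  1.2]
[-0.0047, 0.0077]
[-0.0093, 0.0151]
[-0.0151, 0.0216]
[-0.0219, 0.0269]
[-0.0296, 0.0311]
[-0.0379, 0.0338]
[-0.0465, 0.035]
[-0.0552, 0.0347]
```

```bash
python3 arc.py 539.7 12.8 90
```

```text
r 49.95523225310292 ang 15.817846594902425 F [ 1.7 19.1  1.2]
[-0.0035, 0.0091]
[-0.0088, 0.0174]
[-0.0156, 0.0244]
[-0.0237, 0.03]
[-0.0327, 0.034]
[-0.0422, 0.036]
[-0.052, 0.0362]
[-0.0617, 0.0345]
```

Stop reference: 15.8° about (539.7,12.8). Opening counter-clockwise.

```bash
python3 -m crank '[{"offset":[-0.0035,0.009,0],"spin":0},{"offset":[-0.0088,0.0174,0],"spin":0},{"offset":[-0.0156,0.0244,0],"spin":0},{"offset":[-0.0237,0.03,0],"spin":0},{"offset":[-0.0327,0.034,0],"spin":0},{"offset":[-0.0422,0.036,0],"spin":0},{"offset":[-0.052,0.0362,0],"spin":0},{"offset":[-0.0617,0.0345,0],"spin":0}]'; python3 arc.py 539.7 12.8 90
```

```text
clock: 19.02
eef_pos: [525.3, 61.5, 109.7]
eef_rot: [-3.118, -0.005, 0.003]
wrist_force: [6.2, -3.4, -1.1]
finger_gap: 19.2
r 50.7732975933941 ang 106.51956729383085 F [ 6.2 -3.4 -1.1]
[-0.0089, -0.0044]
[-0.017, -0.0098]
[-0.024, -0.0167]
[-0.0295, -0.0248]
[-0.0333, -0.0339]
[-0.0353, -0.0435]
[-0.0354, -0.0533]
[-0.0335, -0.0629]
```

```bash
python3 -m crank '[{"offset":[-0.009,-0.0044,0],"spin":0},{"offset":[-0.017,-0.0098,0],"spin":0},{"offset":[-0.024,-0.0167,0],"spin":0},{"offset":[-0.0295,-0.0248,0],"spin":0},{"offset":[-0.0333,-0.034,0],"spin":0},{"offset":[-0.0353,-0.0435,0],"spin":0},{"offset":[-0.0354,-0.0533,0],"spin":0},{"offset":[-0.0335,-0.063,0],"spin":0}]'; python3 arc.py 539.7 12.8 90
```

```text
clock: 19.68
eef_pos: [491.6, -1.4, 109.7]
eef_rot: [-3.117, -0.007, 0.003]
wrist_force: [10.1, 8.0, -5.7]
finger_gap: 19.5
r 50.13902402110856 ang 196.42770766144062 F [10.1  8.  -5.7]
[0.0038, -0.009]
[0.0092, -0.0172]
[0.0161, -0.0242]
[0.0242, -0.0297]
[0.0332, -0.0336]
[0.0428, -0.0355]
[0.0526, -0.0356]
[0.0622, -0.0338]
```

```bash
python3 arc.py 540.5 12.3 90
```

```text
r 50.76986990359654 ang 195.63112198842774 F [10.1  8.  -5.7]
[0.0043, -0.0089]
[0.0096, -0.0172]
[0.0163, -0.0243]
[0.0244, -0.0299]
[0.0333, -0.0338]
[0.0429, -0.036]
[0.0527, -0.0362]
[0.0624, -0.0345]
```

```bash
python3 -m crank '[{"offset":[0.0043,-0.009,0],"spin":0},{"offset":[0.0096,-0.0172,0],"spin":0},{"offset":[0.0163,-0.0243,0],"spin":0},{"offset":[0.0244,-0.03,0],"spin":0},{"offset":[0.0333,-0.034,0],"spin":0},{"offset":[0.043,-0.036,0],"spin":0},{"offset":[0.0527,-0.0362,0],"spin":0},{"offset":[0.0624,-0.0345,0],"spin":0}]'; python3 arc.py 540 12.3 90
```

```text
clock: 20.35
eef_pos: [553.1, -34.9, 109.6]
eef_rot: [-3.115, -0.004, 0.003]
wrist_force: [-6.7, 11.0, 5.1]
finger_gap: 19.6
r 49.00905266398143 ang 285.50936615389276 F [-6.7 11.   5.1]
[0.0094, 0.0026]
[0.0177, 0.0078]
[0.0248, 0.0146]
[0.0304, 0.0226]
[0.0344, 0.0316]
[0.0365, 0.0411]
[0.0368, 0.0509]
[0.0351, 0.0606]
```

```bash
python3 arc.py 540 13.3 90
```

```text
r 49.97335481081021 ang 285.20278818758266 F [-6.7 11.   5.1]
[0.0092, 0.0035]
[0.0175, 0.0087]
[0.0246, 0.0154]
[0.0303, 0.0234]
[0.0343, 0.0323]
[0.0365, 0.0419]
[0.0368, 0.0517]
[0.0351, 0.0613]
```

```bash
python3 -m crank '[{"offset":[0.009,0.0035,0],"spin":0},{"offset":[0.0175,0.0087,0],"spin":0},{"offset":[0.0245,0.0154,0],"spin":0},{"offset":[0.03,0.0234,0],"spin":0},{"offset":[0.034,0.0323,0],"spin":0},{"offset":[0.036,0.042,0],"spin":0},{"offset":[0.0363,0.0517,0],"spin":0},{"offset":[0.0346,0.0613,0],"spin":0}]'; python3 arc.py 540 13.3 90
```

```text
clock: 21.02
eef_pos: [587.8, 27.2, 109.6]
eef_rot: [-3.116, -0.004, 0.003]
wrist_force: [-4.2, -6.1, 4.1]
finger_gap: 19.4
r 49.806605627874106 ang 16.238166475654456 F [-4.2 -6.1  4.1]
[-0.0035, 0.0092]
[-0.0088, 0.0174]
[-0.0157, 0.0244]
[-0.0238, 0.0299]
[-0.0328, 0.0338]
[-0.0424, 0.0358]
[-0.0522, 0.0359]
[-0.0618, 0.0341]
```

One turn is done: the TCP is at (587.8,27.2) against (587.8,26.4) at the stop. Second turn.

```bash
python3 -m crank '[{"offset":[-0.0035,0.009,0],"spin":0},{"offset":[-0.009,0.0172,0],"spin":0},{"offset":[-0.016,0.024,0],"spin":0},{"offset":[-0.024,0.0295,0],"spin":0},{"offset":[-0.033,0.0332,0],"spin":0},{"offset":[-0.0424,0.0352,0],"spin":0},{"offset":[-0.0522,0.0353,0],"spin":0},{"offset":[-0.0618,0.0335,0],"spin":0}]'; python3 arc.py 540 13 90
```

```text
clock: 21.68
eef_pos: [526.0, 61.7, 109.7]
eef_rot: [-3.115, -0.006, 0.003]
wrist_force: [6.2, -4.8, 0.5]
finger_gap: 19.6
r 50.68852188912863 ang 106.07367247472276 F [ 6.2 -4.8  0.5]
[-0.0089, -0.0043]
[-0.0171, -0.0096]
[-0.0242, -0.0164]
[-0.0297, -0.0245]
[-0.0336, -0.0335]
[-0.0357, -0.0431]
[-0.0358, -0.0529]
[-0.034, -0.0626]
```

```bash
python3 -m crank '[{"offset":[-0.0089,-0.0043,0],"spin":0},{"offset":[-0.017,-0.0096,0],"spin":0},{"offset":[-0.024,-0.0164,0],"spin":0},{"offset":[-0.029,-0.0245,0],"spin":0},{"offset":[-0.033,-0.0335,0],"spin":0},{"offset":[-0.035,-0.043,0],"spin":0},{"offset":[-0.035,-0.053,0],"spin":0},{"offset":[-0.033,-0.0626,0],"spin":0}]'; python3 arc.py 540 13.3 90
```

```text
clock: 22.35
eef_pos: [491.8, -1.1, 109.6]
eef_rot: [-3.114, -0.004, 0.004]
wrist_force: [-1.7, 2.7, 3.0]
finger_gap: 19.4
r 50.30761637054548 ang 196.6514233475397 F [-1.7  2.7  3. ]
[0.004, -0.009]
[0.0094, -0.0172]
[0.0163, -0.0241]
[0.0245, -0.0296]
[0.0335, -0.0334]
[0.0431, -0.0353]
[0.0529, -0.0354]
[0.0625, -0.0335]
```

```bash
python3 -m crank '[{"offset":[0.004,-0.009,0],"spin":0},{"offset":[0.0094,-0.0172,0],"spin":0},{"offset":[0.0163,-0.024,0],"spin":0},{"offset":[0.0245,-0.0295,0],"spin":0},{"offset":[0.0335,-0.033,0],"spin":0},{"offset":[0.043,-0.035,0],"spin":0},{"offset":[0.053,-0.035,0],"spin":0},{"offset":[0.0625,-0.0333,0],"spin":0}]'; python3 arc.py 540 13.3 90
```

```text
clock: 23.02
eef_pos: [554.6, -34.4, 109.5]
eef_rot: [-3.114, -0.003, 0.003]
wrist_force: [-6.3, 10.0, 5.4]
finger_gap: 19.2
r 49.91211476730906 ang 287.0136853060134 F [-6.3 10.   5.4]
[0.0091, 0.0037]
[0.0172, 0.0092]
[0.0241, 0.0161]
[0.0295, 0.0243]
[0.0333, 0.0333]
[0.0352, 0.0429]
[0.0351, 0.0527]
[0.0332, 0.0624]
```

```bash
python3 -m crank '[{"offset":[0.009,0.0037,0],"spin":0},{"offset":[0.0172,0.0092,0],"spin":0},{"offset":[0.024,0.016,0],"spin":0},{"offset":[0.0295,0.0243,0],"spin":0},{"offset":[0.033,0.0333,0],"spin":0},{"offset":[0.035,0.043,0],"spin":0},{"offset":[0.0347,0.053,0],"spin":0},{"offset":[0.0332,0.06,0],"spin":0}]'
python3 -m crank '[{"offset":[0,0,0],"spin":0},{"offset":[0,0,0],"spin":0},{"offset":[0,0,0],"spin":0},{"offset":[0,0,0],"spin":0},{"offset":[0,0,0],"spin":0},{"offset":[0,0,0],"spin":0},{"offset":[0,0,0],"spin":0},{"offset":[0,0,0],"spin":0}]'
python3 - <<'E'
from h import *
from cell import manip
s=manip.read_state();P=(s["eef_pos"],s["eef_rot"])
p=manip.camera("wrist");cv2.imwrite("pics/w7.png",p["pixels"][:,:,::-1])
print(P,s["wrist_force"],s["finger_gap"],np.abs(s["qd"]).max())
a=cv2.imread("pics/w6.png").astype(int);print("diff vs stop view",np.abs(a-p["pixels"][:,:,::-1]).mean())
for d in manip.search_frame(p,"ring")[:2]: print(d["location"],d["conf"])
E
```

```text
clock: 23.68
eef_pos: [588.2, 25.3, 109.7]
eef_rot: [-3.115, -0.003, 0.003]
wrist_force: [-1.0, -4.1, 4.1]
finger_gap: 19.2
clock: 24.35
eef_pos: [588.3, 25.0, 109.6]
eef_rot: [-3.115, -0.003, 0.003]
wrist_force: [-1.1, -0.9, 3.8]
finger_gap: 19.1
(array([588.30718888,  24.97361677, 109.64015903]), array([-3.11518379e+00, -2.67042386e-03,  3.28275041e-03])) [-1.14273344 -0.92702573  3.83992353] 19.092861229162153 0.0012879245241723322
diff vs stop view 2.3030262586805557
[545.6, -240.7, 24.6] 0.88
[592.6, 327.5, 20.7] 0.7
```

View pics/w7.png

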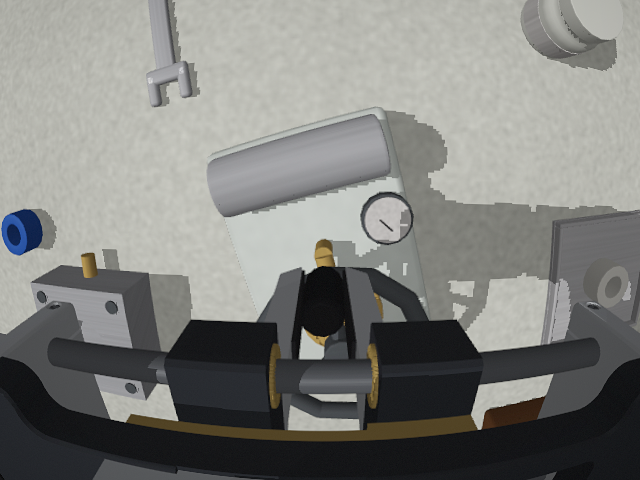

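The final view matches the stop view: handle gripped at (322,300), ring flat in the tray at (605,285). The TCP is within 1.5 mm (about 2°) of the stop azimuth after two turns, and it is still. Handing in.

```bash
python3 -c "
from cell import manip
print(manip.sign_off())"
```

```text
the job is handed in; nothing more can be done
None
```

The job is handed in at about 24.5 s on the robot clock. It gave no verdict, so the results below rest on my own checks.

- **Ring:** I lifted it out of the die, carried it over the valve and set it down in the middle of the tray. Touchdown was 6.8 N before release. The last picture shows it lying flat, at about (546, -241) mm by the detector; I released it at (546, -247), and both are well inside the limits.
- **Closing the valve:** I took the handle clockwise about 195° to the stop. The first contact was harder than planned: the wrist force read 70 N and the fingers were pushed open to 28.6 mm. I eased back, the grip recovered, and I seated the wheel with about 19 N without it moving further.
- **Opening two turns:** I led it counter-clockwise in eight quarter turns. It ended within 1.5 mm (about 2°) of where the handle stood at the stop, standing still.
- **Grip at the end:** The fingers hold the handle at about 35 N, with a gap of 19.1 mm, at mid height.
- **Disagreements:**
    - The tool kept a tilt of about 1.5° from the stop contact.
    - My wheel-centre estimates varied by about 2 mm, which put 5 to 12 N of sideways load on the handle during the turns.
- **Bystanders:** None of the jar, wrench, beaker or bowl was touched on my path. The wrench and jar look unmoved in the last view; I did not check the beaker and bowl again at the end.

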